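# Turn a spice tin and its cork disc over in the swing cradle

## Task

Two swing cradles on the tiled shelf each hold a round steel spice tin and a cork disc. In the one where the cork disc still lies on top of the tin, turn tin and disc over together by swinging that cradle right over to its other stop, so that the tin ends up on top, lid down on the cork, and loosens its settled spice; let go and leave the other cradle, whose tin is already on top, as it is.

Things in the scene. Friction and masses are not known exactly. Their poses are not given: they have to be found in the camera images.
- stand: Fixed stand of the cradle to turn: dark wood base 160 (x) x 210 (y) mm, posts at x +-62 mm. Level axle along its x, 100 mm up. Handle: round black bar, 10 mm thick, 94 mm long, parallel to the axle at 110 mm from it on two side arms; at the start level on the +y side, middle at (0, 110, 100) mm; swings over the top 180 deg to a stop at (0, -110, 100). Origin: centre of base underside, z up
- tin: Closed steel tin, 60 mm diameter, 48 mm high, darker lid band, loose in the wire cage (71 x 71 x 72 mm, 2-4 mm play) that hangs on that axle and turns with the handle. The hinge moves easily (under 3 N at the bar), the bar's weight rests it on either stop; the bar can turn between closed fingers. Origin: centre of the tin's bottom, z towards its lid; at the start lid up under the cork
- disc: Cork disc lying on that tin's lid in the same cage, plain on both sides: 62 mm diameter, 10 mm thick. Origin: centre of the face touching the lid, z towards its free face; at the start z points up, after the turn it lies underneath with z down
- tin2: The tin in the other cradle, same size, already lid down on top of its own cork disc; its bare steel bottom shows from above. Origin: centre of its lower (lid) end, z up. To be left as it is.

How it is judged:
By the outcome, as a careful person would: the job done as asked, in the order asked, and still so for the second after the job is handed in, with the robot touching nothing.
It also fails if it takes over 35 s, if anything falls off the work surface, if the arm or the gripper's body presses on something with over 40 N, if the wrist force passes 120 N, or if a joint passes its speed limit or range.

## Robot

A 6-joint arm with a two-finger parallel gripper is mounted at the origin on the work surface. World frame = base frame: x ahead of the robot, y to its left, z up, the work surface at z = 0. Lengths are in m, angles in rad, forces in N, time in s.
With the tool pointing down it reaches from about 0.35 to 0.975 m from the base axis. Payload 4.9 kg.
Tool frame: the origin (TCP) lies midway between the tips of the shut fingers; the grasp point (between the pads) lies 19 mm behind it (ctrl.tcp_to_grasp is the distance from the TCP to the grasp point, in m); z points along the fingers, y is the line along which they close (so a half turn about z gives the same grasp; the last joint's range is limited). The gripper opens to 85 mm and grips with 20 to 120 N. Pads are 22 mm wide; open, the fingers measure 114 mm over their backs; the gripper's body (76 mm by 85 mm) begins 54 mm behind the grasp point. The pads swing forward as they close: fully open they stand 13 mm farther back than shut.
Start: joints at [-1.249, 0.053, 1.613, -0, 1.476, -0.119], TCP at [0.267, -0.565, 0.231] pointing down, gripper open.
Joint ranges: [-3.01, 3.01], [-1.01, 2.22], [0.06, 2.58], [-1.02, 4.17], [0.09, 2.62], [-3.14, 3.14]. Speed limits (rad/s): [2.57, 2.57, 3.14, 3.14, 3.14, 3.14].

## Interface

Orientations are given as a rotation vector (axis times angle).
In Python, from station import ctrl gives the robot as it stands.
- The arm moves only by the tool step_hand, called after "Request:" as a command line: name --pt "numbers of a row" for each row, then --argument value for the rest. Schema: {"type":"object","properties":{"offsets":{"type":"array","items":{"type":"object","properties":{"finger_gap":{"type":"number"},"tx":{"type":"number"},"ty":{"type":"number"},"tz":{"type":"number"},"wx":{"type":"number"},"wy":{"type":"number"},"wz":{"type":"number"}},"additionalProperties":false,"required":["finger_gap"]},"minItems":1,"maxItems":20},"grip_n":{"type":"number"},"only":{"type":"string"},"quiet":{"type":"boolean"},"lines":{"type":"string"}},"required":["offsets"],"additionalProperties":false}. offsets is a list of rows, 1 to 20 of them, each an object with the fields finger_gap (the finger opening in m), tx, ty, tz (the shift in parts of the range, where 1.0 means 1 m), wx, wy, wz (a rotation vector in shares of pi rad (1.0 is pi rad)); a field left out counts as zero (the opening has to be given); each row is the pose to reach, as a shift and turn from the pose commanded when the call began, along the tool's axes at that moment; what a row does not reach only later rows make up. A row lasts 1/12 s, in which the tool goes at most 0.0417 m and 0.125 rad, less where a joint would pass 70% of its speed; a pose out of reach is approached as far as the arm can. The fingers move at their own pace and stop on an object; grip_n is the grip in N (left out, the last holds). Time passes only in rows, so rows that do not move let the fingers close. The tool returns the time, the measured TCP pose, the force, the opening and the grip force at its end. only (a regular expression) keeps the lines of the reply that match it, lines (a string "A,B") keeps lines A to B, and quiet returns only ok. No shift or turn number may pass 1 either way. Input that does not fit is refused with a message, and nothing moves.
- ctrl.get_obs(): the state, without advancing time (a new reading comes with each control period).
- ctrl.get_image(name): name is "side" or "top" or "wrist"; returns the picture (384x512x3 uint8, red, green, blue); there is no depth.
- ctrl.camera_params(name): a dict with "fx", "fy", "cx", "cy" (pixels), "T" (4x4, takes a point from camera to world coordinates); the wrist camera has in their place "tool_from_camera" (4x4, takes a point from camera to tool coordinates, whose origin is the TCP and whose axes are the flange's). Camera axes: x right, y down, z forward; pixel columns grow to the right and rows downward; lengths in m; the calibration is good to about 2 mm. A picture is of the moment at which its call begins: read the wrist's pose just before it. camera_params takes no time and is no camera call.
- ctrl.finish_job(): hands the job in; it is judged then, once.
The state is a dict: "t": time; "q": joint angles; "dq": joint speeds; "effort": joint torques, N m; "tool_pos": TCP position; "tool_rot": TCP orientation; "contact_force": force on the tool from outside, world axes, zero at the start; "wrist_torque": the same for the moment, N m; "opening": finger opening in m; "grip_force": force on a finger pad.
Only numpy, scipy, OpenCV 4.12 (cv2) and the standard library are available. Lean on these libraries where they do the work, as an engineer would, in place of code of your own. Each camera call takes 0.05 s, during which the arm holds its last target. There are 200 camera calls.

## Working session

There is one attempt and no reset: what is moved stays moved. The work goes in short steps, Python scripts to look and compute and a tool call to move; the robot and the scene stay as the last step left them, time stands still between calls to the robot, and variables do not carry over. Pictures are saved under pics/ and viewed, at most 10 in all, crops included, and the job is handed in when it is done.

```bash
ls; mkdir -p pics; python3 - <<'E'
from station import ctrl
import cv2,numpy as np
o=ctrl.get_obs();print(o)
for n in("top","side"):
    cv2.imwrite(f"pics/{n}0.png",ctrl.get_image(n)[:,:,::-1]);p=ctrl.camera_params(n);print(n,p)
print(ctrl.camera_params("wrist"),ctrl.tcp_to_grasp)
E
```

```text
pics
station.py
{'t': 0.0, 'q': array([-1.24895790e+00,  5.33557099e-02,  1.61428331e+00, -5.03098346e-06,
        1.47601464e+00, -1.18959671e-01]), 'dq': array([-6.25921004e-04, -1.67445449e-03,  1.24662480e-03, -3.60114264e-04,
        1.86648247e-05,  1.27627618e-03]), 'effort': array([ 1.96744768e-03, -3.93663061e+01, -3.70178103e+01, -1.74291796e-05,
        6.93736816e-03,  5.70820660e-06]), 'tool_pos': array([ 0.26648692, -0.56465191,  0.23007012]), 'tool_rot': array([-3.06359792e+00, -6.86364549e-01,  3.35446667e-04]), 'contact_force': array([-0.30745945,  0.33442688,  0.26885918]), 'wrist_torque': array([-0.00997808, -0.00161418,  0.02684881]), 'grip_force': 0.0, 'opening': 0.08546034277201713}
top {'fx': 380.1397141992567, 'fy': 380.1397141992567, 'cx': 253.8539950967318, 'cy': 190.50484756152673, 'T': array([[ 8.72691621e-03, -9.88833048e-01,  1.48771785e-01,
         4.21468716e-01],
       [-9.99961541e-01, -8.50031997e-03,  2.15889913e-03,
        -3.84474853e-03],
       [-8.70183039e-04, -1.48784904e-01, -9.88869200e-01,
         7.84384647e-01],
       [ 0.00
[... 205 characters left out ...]
, -0.46375869,  0.36215207,  0.27368647],
       [-0.58824467, -0.62250853,  0.51618925, -0.35823124],
       [-0.0139445 , -0.63040543, -0.7761408 ,  0.64702975],
       [ 0.        ,  0.        ,  0.        ,  1.        ]])}
{'fx': 319.31116195924074, 'fy': 319.31116195924074, 'cx': 255.85777820488428, 'cy': 193.87815428360264, 'tool_from_camera': array([[-2.58269941e-04, -9.55152540e-01, -2.96114096e-01,
         7.61159828e-02],
       [ 9.99998234e-01, -7.97970939e-04,  1.70175784e-03,
         2.85708892e-04],
       [-1.86172877e-03, -2.96113133e-01,  9.55151059e-01,
        -1.43037905e-01],
       [ 0.00000000e+00,  0.00000000e+00,  0.00000000e+00,
         1.00000000e+00]])} 0.0187
```

View pics/top0.png

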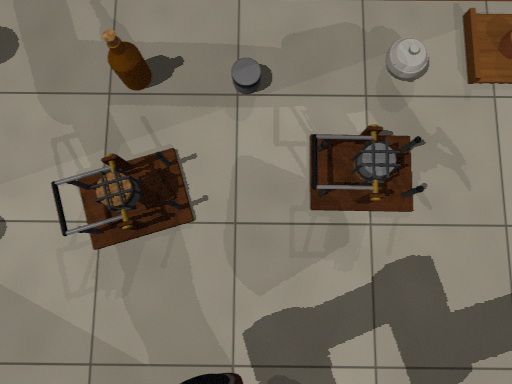

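View pics/side0.png

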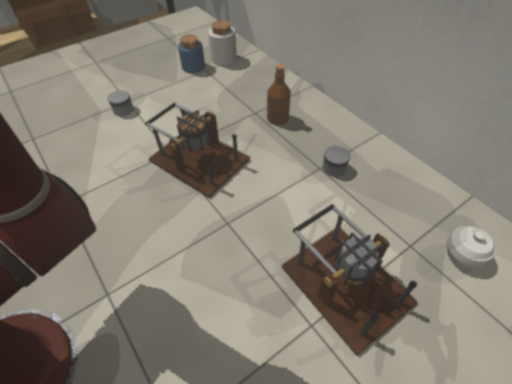

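The top view shows the left cradle with a cork-coloured top at about (118,190) and its bar from about (55,184) to (66,233). The right cradle, at (377,160), has a steel top. So the left one is the target; in the side view it is the far one at (197,145). Next I'll enlarge both.

```bash
python3 - <<'E'
import cv2,numpy as np
a=cv2.imread("pics/top0.png")[140:260,40:205];b=cv2.imread("pics/side0.png")[90:200,140:260]
f=lambda i,s:cv2.convertScaleAbs(cv2.resize(i,None,fx=s,fy=s,interpolation=cv2.INTER_CUBIC),alpha=1.6,beta=15)
a=f(a,4);b=f(b,4) # 660x480, 480x440
cv2.imwrite("pics/a.png",a);cv2.imwrite("pics/b.png",b)
E
```

```text
(no output)
```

View pics/a.png

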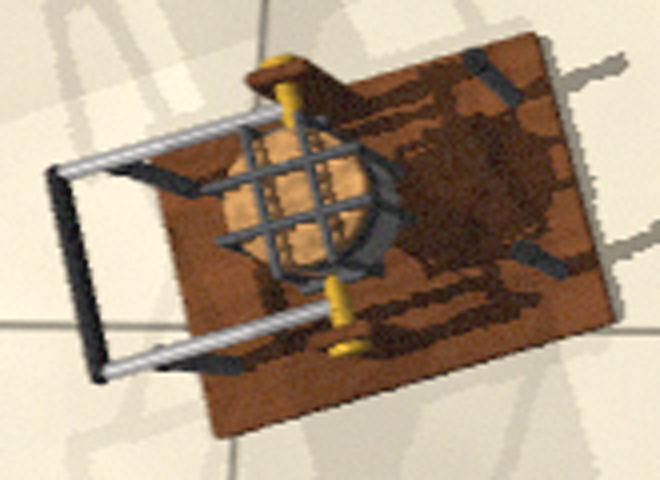

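View pics/b.png

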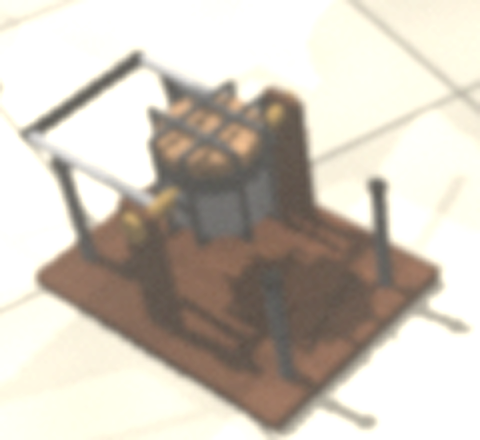

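Both crops confirm the cork on top of the left cradle's tin. In the crops, the bar ends are at top (58,172) and (99,378), and side (138,57) and (28,135). I'll triangulate the bar and the base corners.

```bash
cat >h.py <<'E'
from station import ctrl
import numpy as np, cv2
from scipy.spatial.transform import Rotation as R
def P(n):
    c=ctrl.camera_params(n);K=np.array([[c["fx"],0,c["cx"]],[0,c["fy"],c["cy"]],[0,0,1]])
    return K@np.linalg.inv(c["T"])[:3]
def tri(a,b):
    X=cv2.triangulatePoints(P("top"),P("side"),np.array(a,float),np.array(b,float));return X[:3]/X[3]
E
python3 - <<'E'
from h import *
f=lambda p,ox,oy:((p[0]+.5)/4-.5+ox,(p[1]+.5)/4-.5+oy)
T=[(58,172),(99,378),(222,437),(617,320),(537,33)];S=[(138,57),(28,135),(38,277),(272,430),(440,275)]
pts=np.array([tri(f(t,40,140),f(s,140,90)) for t,s in zip(T,S)]);print(pts.round(4))
m=pts[:2].mean(0);d=pts[0]-pts[1];print("bar",m,np.linalg.norm(d),"yaw of stand x",np.arctan2(d[1],d[0]))
e=pts[4]-pts[3];w=pts[2]-pts[3];print("base",np.linalg.norm(e),np.linalg.norm(w),np.arctan2(e[1],e[0]),np.arctan2(-w[0],w[1]),"centre",(pts[2]+pts[4])/2)
o=ctrl.get_obs();Rt=R.from_rotvec(o["tool_rot"]).as_matrix();print(Rt.round(3))
E
```

```text
[[[0.5349]
  [0.363 ]
  [0.0999]]

 [[0.4435]
  [0.3361]
  [0.0996]]

 [[0.4169]
  [0.3164]
  [0.0099]]

 [[0.4758]
  [0.1205]
  [0.007 ]]

 [[0.6282]
  [0.1676]
  [0.0043]]]
bar [[0.4892196 ]
 [0.34958266]
 [0.09974909]] 0.09531189664844902 yaw of stand x [0.28622781]
base 0.1595420246780614 0.20456450017731306 [0.29961515] [0.29210345] centre [[0.52259168]
 [0.24196067]
 [0.00710332]]
[[ 0.904  0.427 -0.001]
 [ 0.427 -0.904  0.002]
 [ 0.    -0.002 -1.   ]]
```

The bar measures 95 mm long at z 0.100, with middle (0.490, 0.349). The base is 160 x 205 mm at yaw 0.29. All of this agrees with the given sizes. I'll travel to above the bar.

The manual's scale: turns go in shares of pi rad. Converting my numbers, 0.15 rad is 0.0477.

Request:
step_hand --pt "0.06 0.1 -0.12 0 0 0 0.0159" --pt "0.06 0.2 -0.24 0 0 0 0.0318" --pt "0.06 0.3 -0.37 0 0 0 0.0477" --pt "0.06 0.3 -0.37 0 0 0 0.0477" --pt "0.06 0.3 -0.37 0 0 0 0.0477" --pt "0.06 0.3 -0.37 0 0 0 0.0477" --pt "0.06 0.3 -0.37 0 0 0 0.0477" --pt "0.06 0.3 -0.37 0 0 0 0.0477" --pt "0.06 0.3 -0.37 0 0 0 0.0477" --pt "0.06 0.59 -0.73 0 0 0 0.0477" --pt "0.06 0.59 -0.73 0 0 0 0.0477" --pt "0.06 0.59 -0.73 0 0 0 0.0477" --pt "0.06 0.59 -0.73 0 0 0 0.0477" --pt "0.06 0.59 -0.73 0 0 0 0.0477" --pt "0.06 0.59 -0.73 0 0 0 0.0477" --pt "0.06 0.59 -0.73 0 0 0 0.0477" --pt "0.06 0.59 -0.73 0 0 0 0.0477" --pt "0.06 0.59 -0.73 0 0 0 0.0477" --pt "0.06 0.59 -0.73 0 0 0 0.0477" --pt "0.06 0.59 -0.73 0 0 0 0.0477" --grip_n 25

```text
refused: offsets[0]: [0.06, 0.1, -0.12, 0, 0, 0, 0.0159] is not of type 'object' (schema: type "object"). Nothing was moved.
```

Refused on format, not on reach. It needs a list of objects with named fields.

Request:
step_hand --offsets '[{"finger_gap":0.06, "tx":0.1, "ty":-0.12, "wz":0.0159}, {"finger_gap":0.06, "tx":0.2, "ty":-0.24, "wz":0.0318}, {"finger_gap":0.06, "tx":0.3, "ty":-0.37, "wz":0.0477}, {"finger_gap":0.06, "tx":0.3, "ty":-0.37, "wz":0.0477}, {"finger_gap":0.06, "tx":0.3, "ty":-0.37, "wz":0.0477}, {"finger_gap":0.06, "tx":0.3, "ty":-0.37, "wz":0.0477}, {"finger_gap":0.06, "tx":0.3, "ty":-0.37, "wz":0.0477}, {"finger_gap":0.06, "tx":0.3, "ty":-0.37, "wz":0.0477}, {"finger_gap":0.06, "tx":0.3, "ty":-0.37, "wz":0.0477}, {"finger_gap":0.06, "tx":0.59, "ty":-0.73, "wz":0.0477}, {"finger_gap":0.06, "tx":0.59, "ty":-0.73, "wz":0.0477}, {"finger_gap":0.06, "tx":0.59, "ty":-0.73, "wz":0.0477}, {"finger_gap":0.06, "tx":0.59, "ty":-0.73, "wz":0.0477}, {"finger_gap":0.06, "tx":0.59, "ty":-0.73, "wz":0.0477}, {"finger_gap":0.06, "tx":0.59, "ty":-0.73, "wz":0.0477}, {"finger_gap":0.06, "tx":0.59, "ty":-0.73, "wz":0.0477}, {"finger_gap":0.06, "tx":0.59, "ty":-0.73, "wz":0.0477}, {"finger_gap":0.06, "tx":0.59, "ty":-0.73, "wz":0.0477}, {"finger_gap":0.06, "tx":0.59, "ty":-0.73, "wz":0.0477}, {"finger_gap":0.06, "tx":0.59, "ty":-0.73, "wz":0.0477}]' --grip_n 25

```text
t: 1.77
tool_pos: [0.4637, 0.2467, 0.2308]
tool_rot: [3.108, 0.456, -0.001]
contact_force: [0.2, -1.4, -0.3]
opening: 0.0599
grip_force: 0.0
```

```bash
cat >>h.py <<'E'
def delta(p):
    o=ctrl.get_obs();M=R.from_rotvec(o["tool_rot"]).as_matrix()
    print(o["t"],o["tool_pos"].round(4),"F",o["contact_force"].round(1),"open",round(o["opening"],4),"tool yaw",np.arctan2(M[1,0],M[0,0]),"to go",(M.T@(np.array(p)-o["tool_pos"])).round(4))
E
python3 -c "
from h import *
delta([.490,.349,.17])"
```

```text
1.7667 [0.4637 0.2467 0.2308] F [ 0.2 -1.4 -0.3] open 0.0599 tool yaw 0.2916450916118357 to go [ 0.0546 -0.0904  0.0608]
```

Request:
step_hand --offsets '[{"finger_gap":0.06, "tx":0.027, "ty":-0.045}, {"finger_gap":0.06, "tx":0.055, "ty":-0.09}, {"finger_gap":0.06, "tx":0.055, "ty":-0.09, "tz":0.03}, {"finger_gap":0.06, "tx":0.055, "ty":-0.09, "tz":0.06}, {"finger_gap":0.06, "tx":0.055, "ty":-0.09, "tz":0.06}, {"finger_gap":0.06, "tx":0.055, "ty":-0.09, "tz":0.06}]'

```text
t: 2.27
tool_pos: [0.4891, 0.3455, 0.1685]
tool_rot: [3.106, 0.455, -0.009]
contact_force: [0.5, -1.2, 0.5]
opening: 0.0602
grip_force: 0.0
```

```bash
python3 - <<'E'
from h import *
delta([.490,.349,.081])
o=ctrl.get_obs();im=ctrl.get_image("wrist");cv2.imwrite("pics/w1.png",im[:,:,::-1])
c=ctrl.camera_params("wrist");M=np.eye(4);M[:3,:3]=R.from_rotvec(o["tool_rot"]).as_matrix();M[:3,3]=o["tool_pos"]
T=np.linalg.inv(M@c["tool_from_camera"])
for p in[[.5349,.363,.1],[.4435,.3361,.1]]:
    q=T@np.array(p+[1]);print(c["fx"]*q[0]/q[2]+c["cx"],c["fy"]*q[1]/q[2]+c["cy"])
E
```

```text
2.2667 [0.4891 0.3455 0.1685] F [ 0.5 -1.2  0.5] open 0.0602 tool yaw 0.29121734238409247 to go [ 0.0024 -0.0032  0.0874]
249.3431609916058 137.83889167259937
249.5234144424233 266.24030395793267
```

View pics/w1.png

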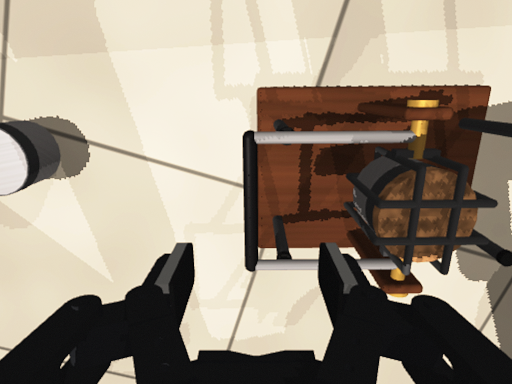

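The wrist view shows the bar from (250,135) to (250,267), within 1–3 px of prediction. I'll go down and close.

Request:
step_hand --offsets '[{"finger_gap":0.06, "tx":0.002, "ty":-0.003, "tz":0.03}, {"finger_gap":0.06, "tx":0.002, "ty":-0.003, "tz":0.06}, {"finger_gap":0.06, "tx":0.002, "ty":-0.003, "tz":0.087}, {"finger_gap":0.06, "tx":0.002, "ty":-0.003, "tz":0.087}, {"finger_gap":0.03, "tx":0.002, "ty":-0.003, "tz":0.087}, {"finger_gap":0.02, "tx":0.002, "ty":-0.003, "tz":0.087}, {"finger_gap":0, "tx":0.002, "ty":-0.003, "tz":0.087}, {"finger_gap":0, "tx":0.002, "ty":-0.003, "tz":0.087}, {"finger_gap":0, "tx":0.002, "ty":-0.003, "tz":0.087}, {"finger_gap":0, "tx":0.002, "ty":-0.003, "tz":0.087}, {"finger_gap":0, "tx":0.002, "ty":-0.003, "tz":0.087}]' --grip_n 25

```text
t: 3.23
tool_pos: [0.4936, 0.3509, 0.0874]
tool_rot: [-3.107, -0.455, -0.007]
contact_force: [-1.5, 0.2, 6.6]
opening: 0.0087
grip_force: 24.8
```

```bash
python3 - <<'E'
from h import *
delta([.490,.349,.081])
E
```

```text
3.2333 [0.4936 0.3509 0.0874] F [-1.5  0.2  6.6] open 0.0087 tool yaw 0.29103203749407475 to go [-0.004   0.0007  0.0063]
```

Request:
step_hand --offsets '[{"finger_gap":0}, {"finger_gap":0}, {"finger_gap":0}]'

```text
t: 3.48
tool_pos: [0.4936, 0.3509, 0.0873]
tool_rot: [-3.107, -0.455, -0.007]
contact_force: [-0.7, -0.1, 6.5]
opening: 0.0087
grip_force: 24.8
```

```bash
python3 - <<'E'
from h import *
delta([.490,.349,.081])
cv2.imwrite("pics/s2.png",cv2.resize(ctrl.get_image("side")[50:200,90:290,::-1],None,fx=4,fy=4,interpolation=cv2.INTER_CUBIC))
E
```

```text
3.4833 [0.4936 0.3509 0.0873] F [-0.7 -0.1  6.5] open 0.0087 tool yaw 0.2910524656347667 to go [-0.004   0.0008  0.0063]
```

View pics/s2.png

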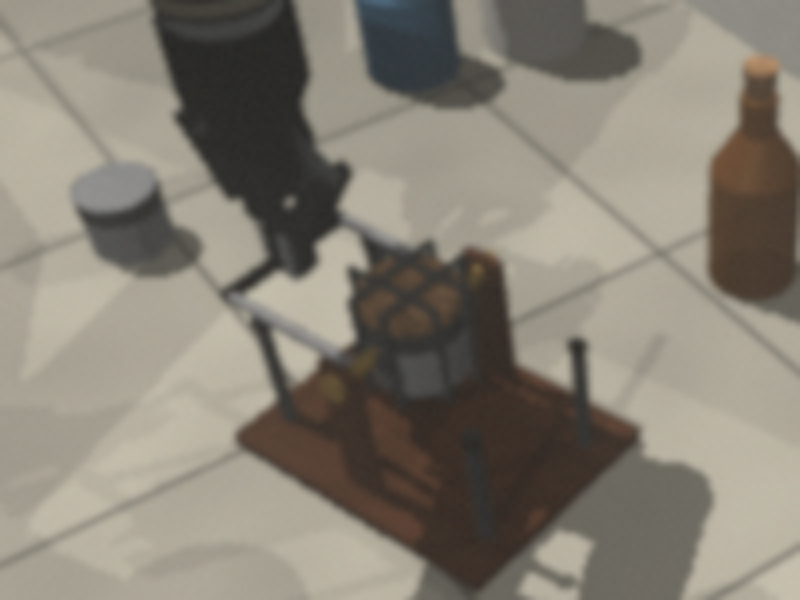

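The side view shows the fingers gripping the middle of the bar near crop (290,255), with the cradle still on its stop. I'll start the arc, stopping at 45° to check the forces.

Request:
step_hand --offsets '[{"finger_gap":0, "ty":0.0003, "tz":-0.0086}, {"finger_gap":0, "ty":0.0014, "tz":-0.0172}, {"finger_gap":0, "ty":0.003, "tz":-0.0257}, {"finger_gap":0, "ty":0.0054, "tz":-0.034}, {"finger_gap":0, "ty":0.0084, "tz":-0.0421}, {"finger_gap":0, "ty":0.012, "tz":-0.0499}, {"finger_gap":0, "ty":0.0162, "tz":-0.0575}, {"finger_gap":0, "ty":0.021, "tz":-0.0647}, {"finger_gap":0, "ty":0.0264, "tz":-0.0714}, {"finger_gap":0, "ty":0.0322, "tz":-0.0778}, {"finger_gap":0, "ty":0.0322, "tz":-0.0778}, {"finger_gap":0, "ty":0.0322, "tz":-0.0778}]'

```text
t: 4.53
tool_pos: [0.5024, 0.3222, 0.1662]
tool_rot: [-3.101, -0.455, -0.009]
contact_force: [-1.5, 9.4, 5.9]
opening: 0.0088
grip_force: 25.0
```

```bash
python3 - <<'E'
from h import *
n=np.array([-.287,.958,0]);C=np.array([.5215,.2435,.1])
o=ctrl.get_obs();g=o["tool_pos"]+[0,0,.0187];print((g-C)@n,g[2]-.1)
E
```

```text
0.08090563226493169 0.08494441954708204
```

Request:
step_hand --offsets '[{"finger_gap":0, "ty":0.005, "tz":-0.0075}, {"finger_gap":0, "ty":0.0115, "tz":-0.013}, {"finger_gap":0, "ty":0.0185, "tz":-0.018}, {"finger_gap":0, "ty":0.026, "tz":-0.022}, {"finger_gap":0, "ty":0.034, "tz":-0.026}, {"finger_gap":0, "ty":0.042, "tz":-0.029}, {"finger_gap":0, "ty":0.05, "tz":-0.031}, {"finger_gap":0, "ty":0.059, "tz":-0.033}, {"finger_gap":0, "ty":0.067, "tz":-0.034}, {"finger_gap":0, "ty":0.076, "tz":-0.034}, {"finger_gap":0, "ty":0.076, "tz":-0.034}, {"finger_gap":0, "ty":0.076, "tz":-0.034}]'

```text
t: 5.53
tool_pos: [0.5256, 0.2466, 0.1999]
tool_rot: [-3.107, -0.454, -0.013]
contact_force: [2.5, 0.8, 8.3]
opening: 0.0086
grip_force: 26.5
```

```bash
python3 - <<'E'
from h import *
n=np.array([-.287,.958,0]);C=np.array([.5215,.2435,.1])
o=ctrl.get_obs();g=o["tool_pos"]+[0,0,.0187];print((g-C)@n,g[2]-.1)
E
```

```text
0.0018119877815774234 0.11863451588734303
```

Request:
step_hand --offsets '[{"finger_gap":0, "ty":0.009, "tz":-0.001}, {"finger_gap":0, "ty":0.0175, "tz":-0.001}, {"finger_gap":0, "ty":0.0265, "tz":0.001}, {"finger_gap":0, "ty":0.035, "tz":0.0035}, {"finger_gap":0, "ty":0.0435, "tz":0.0065}, {"finger_gap":0, "ty":0.0515, "tz":0.01}, {"finger_gap":0, "ty":0.0595, "tz":0.014}, {"finger_gap":0, "ty":0.067, "tz":0.019}, {"finger_gap":0, "ty":0.074, "tz":0.0245}, {"finger_gap":0, "ty":0.0805, "tz":0.0305}, {"finger_gap":0, "ty":0.0805, "tz":0.0305}, {"finger_gap":0, "ty":0.0805, "tz":0.0305}]'

```text
t: 6.53
tool_pos: [0.548, 0.1688, 0.1666]
tool_rot: [-3.108, -0.454, -0.008]
contact_force: [5.4, 2.5, 0.2]
opening: 0.0088
grip_force: 25.2
```

```bash
python3 - <<'E'
from h import *
n=np.array([-.287,.958,0]);C=np.array([.5215,.2435,.1])
o=ctrl.get_obs();g=o["tool_pos"]+[0,0,.0187];print((g-C)@n,g[2]-.1)
E
```

```text
-0.07913935548716541 0.08533634958822159
```

Request:
step_hand --offsets '[{"finger_gap":0, "ty":0.0058, "tz":0.0064}, {"finger_gap":0, "ty":0.0112, "tz":0.0131}, {"finger_gap":0, "ty":0.016, "tz":0.0203}, {"finger_gap":0, "ty":0.0202, "tz":0.0279}, {"finger_gap":0, "ty":0.0238, "tz":0.0357}, {"finger_gap":0, "ty":0.0268, "tz":0.0438}, {"finger_gap":0, "ty":0.0292, "tz":0.0521}, {"finger_gap":0, "ty":0.0308, "tz":0.0606}, {"finger_gap":0, "ty":0.0319, "tz":0.0692}, {"finger_gap":0, "ty":0.0321, "tz":0.074}, {"finger_gap":0, "ty":0.0322, "tz":0.0775}, {"finger_gap":0, "ty":0.0322, "tz":0.0775}, {"finger_gap":0, "ty":0.0322, "tz":0.0775}]'

```text
t: 7.62
tool_pos: [0.5568, 0.14, 0.0929]
tool_rot: [-3.105, -0.455, -0.005]
contact_force: [-7.9, 7.2, 21.4]
opening: 0.009
grip_force: 26.5
```

```bash
python3 - <<'E'
from h import *
n=np.array([-.287,.958,0]);C=np.array([.5215,.2435,.1])
o=ctrl.get_obs();g=o["tool_pos"]+[0,0,.0187];print((g-C)@n,g[2]-.1)
E
```

```text
-0.10929329667844265 0.011559636175267007
```

Request:
step_hand --offsets '[{"finger_gap":0, "tz":-0.002}, {"finger_gap":0, "tz":-0.004}, {"finger_gap":0, "tz":-0.004}]'

```text
t: 7.87
tool_pos: [0.5566, 0.14, 0.0932]
tool_rot: [-3.105, -0.455, -0.007]
contact_force: [3.2, 8.0, 5.2]
opening: 0.0087
grip_force: 25.0
```

```bash
python3 - <<'E'
from h import *
delta([.553,.138,.09])
cv2.imwrite("pics/s3.png",cv2.resize(ctrl.get_image("side")[70:210,120:280,::-1],None,fx=4,fy=4,interpolation=cv2.INTER_CUBIC))
E
```

```text
7.8667 [0.5566 0.14   0.0932] F [3.2 8.  5.2] open 0.0087 tool yaw 0.29074406258104296 to go [-0.004   0.0009  0.0031]
```

View pics/s3.png

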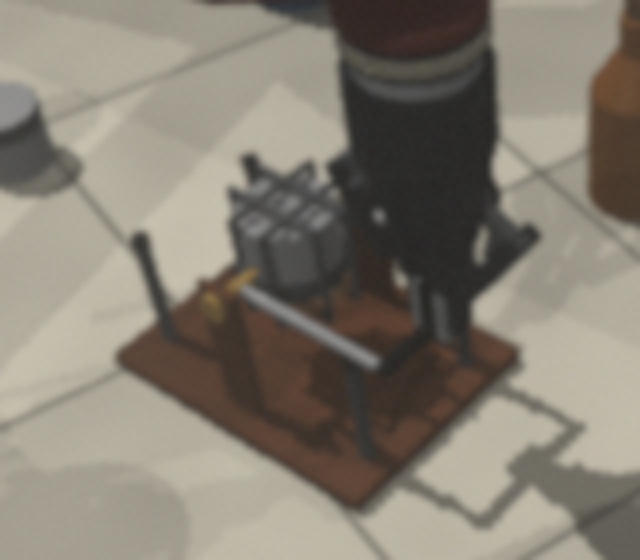

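The cradle is over, with the steel bottom on top, and the side arm meets its stop post near crop (360,370). I'll release and retreat straight up.

Request:
step_hand --offsets '[{"finger_gap":0.015}, {"finger_gap":0.02}, {"finger_gap":0.03}, {"finger_gap":0.05}, {"finger_gap":0.05}, {"finger_gap":0.05}, {"finger_gap":0.05, "tz":-0.01}, {"finger_gap":0.05, "tz":-0.03}, {"finger_gap":0.05, "tz":-0.06}, {"finger_gap":0.05, "tz":-0.1}, {"finger_gap":0.05, "ty":0.04, "tz":-0.14}, {"finger_gap":0.05, "ty":0.08, "tz":-0.14}, {"finger_gap":0.05, "tx":-0.03, "ty":0.11, "tz":-0.14}, {"finger_gap":0.05, "tx":-0.06, "ty":0.14, "tz":-0.14}, {"finger_gap":0.05, "tx":-0.06, "ty":0.14, "tz":-0.14}, {"finger_gap":0.05, "tx":-0.06, "ty":0.14, "tz":-0.14}, {"finger_gap":0.05, "tx":-0.06, "ty":0.14, "tz":-0.14}]'

```text
t: 9.33
tool_pos: [0.5381, -0.0132, 0.2328]
tool_rot: [-3.108, -0.453, -0.002]
contact_force: [0.1, 0.2, 0.4]
opening: 0.0501
grip_force: 0.0
```

```bash
python3 - <<'E'
from h import *
delta([.553,.138,.09])
f=lambda i:cv2.convertScaleAbs(cv2.resize(i,(560,420) if 0 else None,fx=2.4,fy=2.4,interpolation=cv2.INTER_CUBIC),alpha=1.5)
a=ctrl.get_image("top")[110:330,30:190,::-1];b=ctrl.get_image("side")[70:290,110:270,::-1]
cv2.imwrite("pics/e.png",f(np.hstack([a,b])))
E
```

```text
9.3333 [ 0.5381 -0.0132  0.2328] F [0.1 0.2 0.4] open 0.0501 tool yaw 0.28963182978973523 to go [ 0.0573 -0.1406  0.1429]
```

View pics/e.png

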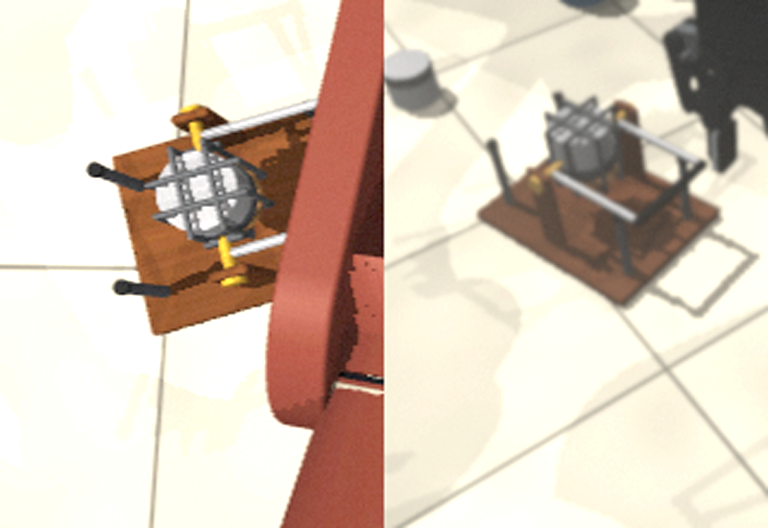

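The tin is now on top with its steel bottom up (left panel 200,190). The bar rests level on the opposite stop posts (right panel, 665,195), and the gripper is clear. Handing in.

```bash
python3 -c "
from station import ctrl
print(ctrl.finish_job())"
```

```text
the job is handed in; nothing more can be done
None
```

I swung the cradle with the cork on top over to its other stop and let go: its tin is now on top with its bare steel bottom up, the bar rests level on the stop posts, I never touched the other cradle, and I handed the job in at about 9.4 s.

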